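# Blank off the open coupling and tug-test it

### The job

Blank off the open coupling on the cooling-water manifold: take the matching blanking plug (the fat round head) from the fittings rack and push it straight down into the coupling, without ramming it, until it is fully home and the latch has clicked. Then prove the joint: pull the plug straight up with about 12 N, keep that pull on steadily for two seconds without jerking or over-pulling, and let go, leaving the plug latched fully home. Leave everything else where it is.

Things in the scene. Friction and masses are not known exactly. Their poses are not given: they have to be found in the camera images.
- plug_grip (a point): The blanking plug to use, loose, standing nose down in one of the rack's three holes: centre of its ribbed grey head, a plain upright cylinder 30 mm across and 38 mm high (19 mm above and below this point), to be gripped across. z is the plug's axis, nose to head. Round about z; about 130 g.
- plug_seat (a point): The same plug: centre of the underside of its steel flange (34 mm across, 4 mm thick, right under the head), 23 mm below plug_grip. Below it is the steel shank, 32 mm long and 20 mm across, with a 6 mm wide groove and a conical nose (the last 10 mm, 11 mm across at the tip). In the rack the flange rests on the rack's top face.
- plug: The same plug, whole: its origin is at the tip of its nose, 32 mm below plug_seat and 55 mm below plug_grip, z up its axis.
- port_mouth (a point): The open coupling, the only one of the three on the manifold without a plug: centre of its flat top rim, 92 mm above the bench, z up. Round bore 21.6 mm across, 36 mm deep, straight down. Home: the flange lies on this rim, plug_seat on port_mouth. Pushing in takes up to about 5 N from 13 to 7 mm above home, then about 2 N, until the flange meets the rim and the force rises steeply.
- port: The open coupling's fixed grey round housing, 41 mm across and 44 mm high, on a 52 x 46 mm steel foot: origin at the centre of its underside, 44 mm below port_mouth; axes as the manifold's. A latched plug lifts only about 1 mm before the latch takes the load, then a fraction of a millimetre more is many newtons; an unlatched plug lifts right out.
- latch: The open coupling's spring latch: a plate sliding along the port's x, its tooth standing into the bore on the +x side 14 mm below the rim, its steel thumb button on the -x side (pressing it unlatches: leave alone). Origin at port's origin while out; the entering nose pushes it 3 mm to +x; it springs back into the plug's groove when the plug is about 1 mm from home.
- manifold: The fixed manifold: aluminium bar 56 x 260 x 40 mm on feet, top 48 mm above the bench, long side along its y, origin at its centre on the bench. Three couplings on top at y = -85, 0, +85 mm, two already carrying plugs like the one to use (heads up to 134 mm above the bench). Gauge at the +y end (102 mm high), valve lever at the -y end (60 mm high).
- rack: The fixed fittings rack: a white plastic block 62 x 250 x 42 mm, long side along its own y, origin at the centre of its underside. Three holes 22.5 mm across, 36 mm deep, at y = -80, 0 and +80 mm, hold the plug, the hose tail and the small plug in any order.
- hose_tail: Loose steel hose-tail fitting in the rack: the same shank, but a thin ribbed stem (17 mm across) that stands 50 mm above the rack. Not to be used. Origin at its nose tip.
- small_plug: Loose blanking plug for a smaller coupling, in the rack: head only 20 mm across and 22 mm high. Not to be used. Origin at its nose tip.
- tape_roll: A loose white roll of sealing tape, 54 mm across, 13 mm high, lying on the bench between rack and manifold. Leave alone.
- screwdriver: A loose screwdriver lying on the bench behind the rack. Leave alone.
- wrench: A loose wrench lying on the bench behind the manifold. Leave alone.
- wash_bottle: A loose white bottle, 64 mm across, 160 mm high, standing behind, in the middle. Leave alone.
- beaker: A loose glass beaker, 72 mm across, 95 mm high, standing behind, in the middle. Leave alone.
There are look-alikes about, which are no part of the job. Leave any orange look-alike of the plug alone.

How it is judged:
On the way, in this order (a step that is already met when the one before it is completed fails the run):
1. the plug is fully home in the open coupling and the latch has sprung back into its groove, not yet under pull (below 5 N) (z of plug_seat in the frame of port_mouth between -0.0025 and 0.002 m and horizontal distance between plug_seat and port_mouth below 0.003 m and x of latch in the frame of port below 0.0012 m and contact force between plug and latch below 5 N), for 0.1 s.
2. a steady pull of 7 to 18 N on the latch through the latched plug, kept up for 1.2 s, the plug staying within 3 mm of home (z of plug_seat in the frame of port_mouth between -0.0025 and 0.003 m and horizontal distance between plug_seat and port_mouth below 0.003 m and x of latch in the frame of port below 0.0012 m and contact force between plug and latch between 7 and 18 N), for 1.2 s.
At the end, for the whole second after the job is handed in: The plug stands in the open coupling, released and still, its flange within 2 mm of the rim and within 3 mm of the bore's axis, upright within 0.08 rad, the latch back out within 1.2 mm and carrying less than 4 N (z of plug_seat in the frame of port_mouth between -0.0025 and 0.002 m and horizontal distance between plug_seat and port_mouth below 0.003 m and x of latch in the frame of port below 0.0012 m and angle between plug's own z axis and vertical below 0.08 rad and linear speed of plug below 0.01 m/s and contact force between plug and latch below 4 N); the robot touches nothing.
It fails at once if the latch is over-pulled (more than 25 N between plug and latch) (contact force between plug and latch above 25 N).
It fails at once if the coupling is rammed (more than 50 N on it) (contact force between port and anything else above 50 N).
It fails at once if the wrong fitting is taken or disturbed (moved more than 15 mm) (distance of any of hose_tail, small_plug from where it was at the start of the episode above 0.015 m).
It fails at once if another thing on the bench is disturbed (moved more than 20 mm) (distance of any of tape_roll, screwdriver, wrench, wash_bottle, beaker from where it was at the start of the episode above 0.02 m).
It also fails if it takes over 51 s, if anything falls off the work surface, if the arm or the gripper's body presses on something with over 40 N, if the wrist force passes 120 N, or if a joint passes its speed limit or range.

### The arm

A 6-joint arm with a two-finger parallel gripper is mounted at the origin on the work surface. World frame = base frame: x ahead of the robot, y to its left, z up, the work surface at z = 0. Lengths are in m, angles in rad, forces in N, time in s.
With the tool pointing down it reaches from about 0.275 to 0.725 m from the base axis. Payload 15.9 kg.
Tool frame: the origin (TCP) lies between the finger pads; the fingertips stand 17 mm ahead of it and the grasp point (between the pads) lies 2 mm behind it; x points along the fingers, y is the direction in which the jaws open and shut, and the axes are right-handed (so a half turn about x gives the same grasp; the last joint's range is limited). The gripper opens to 85 mm and grips with 20 to 120 N. Pads are 22 mm wide; open, the fingers measure 114 mm over their backs; the gripper's body (76 mm by 85 mm) begins 54 mm behind the grasp point. The pads swing forward as they close: fully open they stand 13 mm farther back than shut.
Start: joints at [1.229, 0.213, -0.034, 1.323, 0, 1.571], TCP at [0.168, 0.471, 0.248] pointing down, gripper open.
Joint ranges: [-2.98, 2.98], [-0.74, 1.72], [-1.14, 1.35], [-2.1, 2.04], [-1.57, 1.44], [-3.14, 3.14]. Speed limits (rad/s): [1.89, 1.89, 2.39, 2.57, 3.14, 3.14].

### API

Orientations are given as a unit quaternion [w, x, y, z].
In Python, from workcell import telemetry, capture, bot gives the robot as it stands. The module is installed in compiled form; this text tells all that it offers.
- The arm moves only by the tool arm_command, never from a script. Its argument "moves" is text: rows parted by semicolons, each of 7 numbers parted by spaces: the closure in counts, from 0 (fully open) to 255 (shut), then the shift along the tool's x, y, z in mm, then the turn, a rotation vector about the tool's x, y, z in degrees. A call has 1 to 10 rows; each row is the pose to reach, as a shift and turn from the pose commanded when the call began, along the tool's axes at that moment; what a row does not reach only later rows make up. A row lasts 1/8 s, in which the tool goes at most 62.5 mm and 10.7 degrees, less where a joint would pass 70% of its speed; a pose out of reach is approached as far as the arm can. A call with a gripper value outside its range is refused whole. The fingers move at their own pace and stop on an object; the grip force is fixed at half the most. Time passes only in rows, so rows that repeat a pose let the fingers close. It gives the time, the measured TCP pose, the force and the opening at its end, in the units of the state.
- telemetry.read_state(): the state, without advancing time (a new reading comes with each control period).
- capture(name): name is "scene" or "top"; returns a dict with "pixels" (384x512x3 uint8, red, green, blue), "K" (3x3 intrinsics, pixels), "xyz" and "orientation" of the camera in the world. Camera axes: x right, y down, z forward; pixel columns grow to the right and rows downward; lengths in m; the calibration is good to about 2 mm. A picture is of the moment at which its call begins. There is no depth.
- bot.hand_in(): hands the job in, once; it reports no verdict.
The state is a dict: "time_s": time; "qpos": joint angles; "joint_velocities": joint speeds; "joint_torque": joint torques, N m; "ee_pos": TCP position; "orientation": TCP orientation; "wrist_force": force on the tool from outside, world axes, zero at the start; "wrist_torque": the same for the moment, N m; "finger_gap": finger opening in m.
Only numpy, scipy, OpenCV 4.12 (cv2) and the standard library are available. Lean on these libraries where they do the work, as an engineer would, in place of code of your own. Each camera call takes 0.05 s, during which the arm holds its last target.

## Working session

There is one attempt and no reset: what is moved stays moved. The work goes in short steps, Python scripts to look and compute and a tool call to move; the robot and the scene stay as the last step left them, time stands still between calls to the robot, and variables do not carry over. Pictures are saved under pics/ and viewed, and the job is handed in when it is done.

Besides the shell and the picture viewer there is one more tool, called as name(argument=value, ...) on one line, values as JSON. arm_command: Moves the arm, as the interface text tells. Its arguments: {"type":"object","properties":{"moves":{"type":"string"}},"required":["moves"]}

```bash
mkdir -p pics; cat > h.py <<'E'
import numpy as np,cv2
from scipy.spatial.transform import Rotation as R
from workcell import telemetry,capture,bot
def cam(n):
    c=capture(n); q=c["orientation"]; c["R"]=R.from_quat([q[1],q[2],q[3],q[0]]).as_matrix(); return c
def ray(c,u,v):
    d=c["R"]@np.linalg.inv(c["K"])@np.array([u,v,1.]); return np.array(c["xyz"]),d
def atz(c,u,v,z):
    o,d=ray(c,u,v); return o+d*(z-o[2])/d[2]
def proj(c,p):
    x=np.array(c["K"])@(c["R"].T@(np.array(p)-c["xyz"])); return x[:2]/x[2]
E
python3 - <<'E'
from h import *
import pickle
for n in("scene","top"):
    c=cam(n); pickle.dump(c,open(n+"0.pkl","wb")); cv2.imwrite(f"pics/{n}0.png",cv2.resize(c["pixels"][:,:,::-1],(768,576),interpolation=cv2.INTER_CUBIC)); print(n,c["K"],c["xyz"],c["R"])
s=telemetry.read_state();print(s)
E
```

```text
scene [[491.4833087    0.         258.20723478]
 [  0.         491.4833087  193.96770743]
 [  0.           0.           1.        ]] [ 1.14867856 -0.67726971  0.7960398 ] [[ 0.74122362  0.45004417 -0.49804397]
 [ 0.67090892 -0.47276235  0.57129413]
 [ 0.02165115 -0.75759884 -0.65236127]]
top [[388.86327454   0.         252.23639655]
 [  0.         388.86327454 197.37479777]
 [  0.           0.           1.        ]] [ 0.45547683 -0.03526854  0.88322622] [[ 0.020235   -0.9839958   0.17703901]
 [-0.99974485 -0.01813622  0.01346524]
 [-0.01003892 -0.17726631 -0.98411172]]
{'time_s': 0.1, 'qpos': array([ 1.22896258e+00,  2.13313619e-01, -3.49613783e-02,  1.32350382e+00,
       -2.14122867e-06,  1.57078339e+00]), 'joint_velocities': array([-1.94560761e-04, -2.45884136e-03,  2.55472142e-03,  1.26882264e-03,
        9.91468439e-04,  1.83744995e-05]), 'joint_torque': array([ 1.87200176e-04, -6.87246895e+01,  4.87805593e+01,  1.21844662e-02,
        2.82641980e-05,  2.65385955e-05]), 'ee_pos': array([0.16751494, 0.47080829, 0.24787619]), 'orientation': array([ 0.69674605,  0.11992197,  0.69686272, -0.12060683]), 'wrist_force': array([-0.3721191 , -0.05571919,  0.26961285]), 'wrist_torque': array([0.04137455, 0.01665095, 0.00154249]), 'finger_gap': 0.08528124370284992}
```

View pics/scene0.png

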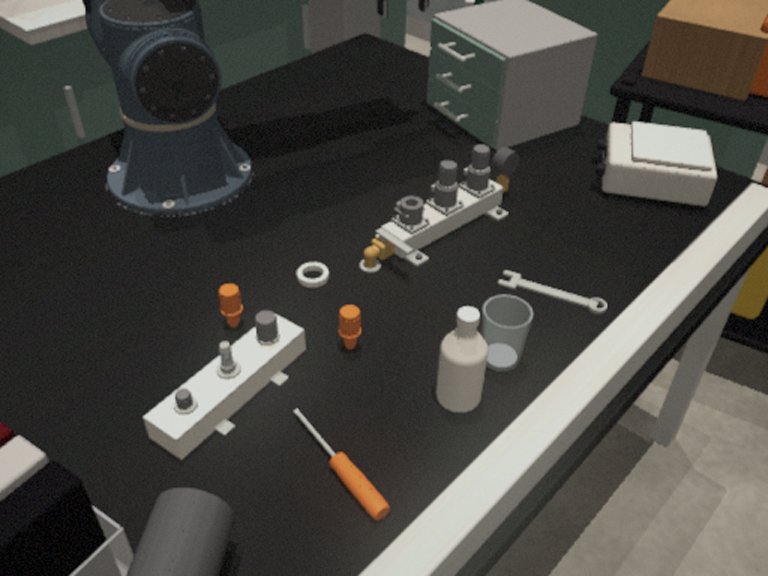

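View pics/top0.png

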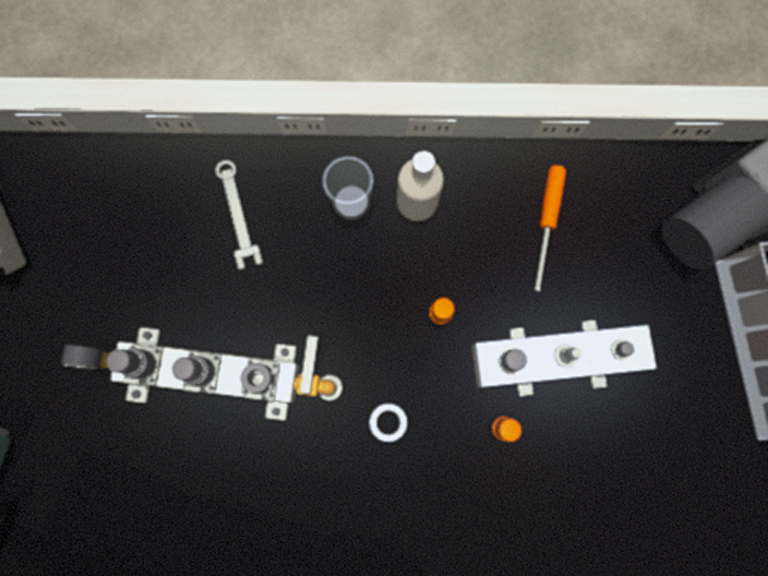

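```bash
python3 - <<'E'
from h import *
import pickle
S=pickle.load(open("scene0.pkl","rb"));T=pickle.load(open("top0.pkl","rb"))
for p in([0,0,0],[.168,.471,.248],[.35,-.2,.04]): print(proj(S,p)*1.5,proj(T,p)*1.5)
def crop(c,u,v,w,h,k,n): cv2.imwrite(n,cv2.resize(c["pixels"][v:v+h,u:u+w,::-1],None,fx=k,fy=k,interpolation=cv2.INTER_CUBIC))
a=lambda c,u,v,w,h,k:cv2.resize(c["pixels"][v:v+h,u:u+w,::-1],None,fx=k,fy=k,interpolation=cv2.INTER_CUBIC)
# 4 tiles of 380x290: scene rack, scene port, top rack, top port
row1=np.hstack([a(S,155,195,50,38,8),a(S,250,122,50,38,8)])
row2=np.hstack([a(T,320,221,50,37,8),a(T,148,232,50,37,8)])
cv2.imwrite("pics/crop0.png",np.vstack([row1,row2])); 
E
```

```text
[180.714576   174.22535345] [352.03011877 742.65626417]
[402.82979741  11.65250997] [-129.1729872   683.84909013]
[204.74580679 283.15837802] [501.67097973 480.83609194]
```

View pics/crop0.png

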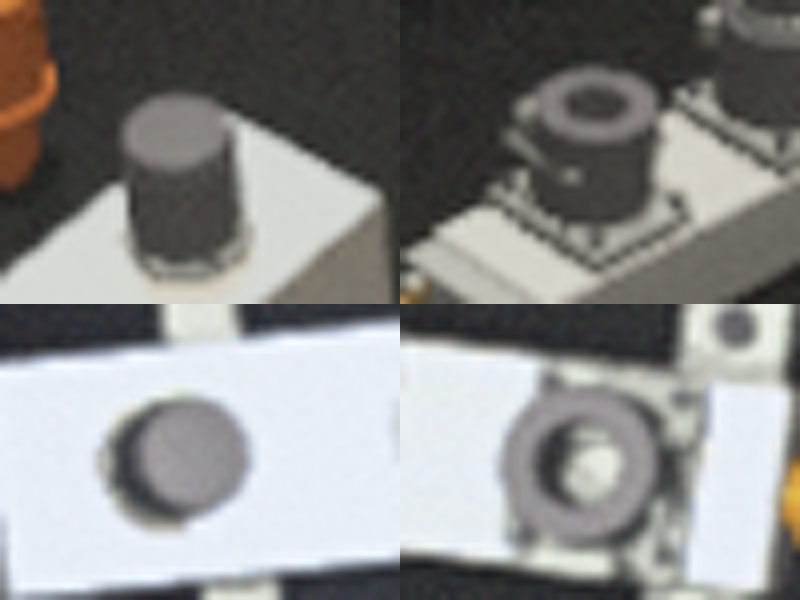

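```bash
python3 - <<'E'
from h import *
import pickle
S=pickle.load(open("scene0.pkl","rb"));T=pickle.load(open("top0.pkl","rb"))
def tri(a,b):
    o1,d1=ray(S,*a);o2,d2=ray(T,*b)
    k=np.linalg.lstsq(np.c_[d1,-d2],o2-o1,rcond=None)[0]; return o1+d1*k[0],o2+d2*k[1]
for a,b,z in(((176.4,210.8),(343.6,239.5),.084),((274.3,134.7),(170.2,251.8),.092)):
    print(atz(S,*a,z),atz(T,*b,z),tri(a,b))
# port feature: rack corners and others
t=lambda u,v,z:atz(T,u/1.5-.17,v/1.5-.17,z)
print("rack corners",t(474,347,.042),t(649,325,.042),t(655,366,.042),t(480,387,.042))
print("neighbour head",t(185,369,.134),t(121,361,.134), "tail",t(566,352,.092),"small",t(624,347,.068),"orange",t(505,432,0),t(442,322,0),t(331,387,.06))
s=telemetry.read_state()
q=s["orientation"];M=R.from_quat([q[1],q[2],q[3],q[0]]).as_matrix();print(M)
E
```

```text
[ 0.51589637 -0.21424745  0.084     ] [ 0.51523789 -0.21280042  0.084     ] (array([ 0.51490851, -0.21352461,  0.0828884 ]), array([ 0.51532633, -0.21306317,  0.08281715]))
[0.48516192 0.13983251 0.092     ] [0.48302217 0.13906907 0.092     ] (array([0.48442626, 0.14073846, 0.09121941]), array([0.48306187, 0.13932038, 0.09085945]))
rack corners [ 0.53517354 -0.16265626  0.042     ] [ 0.57188633 -0.41550558  0.042     ] [ 0.51300666 -0.4204027   0.042     ] [ 0.47836903 -0.17068407  0.042     ]
neighbour head [0.49111978 0.22101444 0.134     ] [0.49969928 0.30434681 0.134     ] tail [ 0.52607399 -0.27907192  0.092     ] small [ 0.53673802 -0.36721097  0.068     ] orange [ 0.41467479 -0.21352756  0.        ] [ 0.5763633  -0.12063929  0.        ] [0.4737265  0.03985613 0.06      ]
[[-3.27329198e-04  3.35202961e-01  9.42145885e-01]
 [-9.26364812e-04  9.42145429e-01 -3.35203121e-01]
 [-9.99999517e-01 -9.82492564e-04  2.12852061e-06]]
```

The fat grey head is at top (514,360) and scene (266,325). The hose tail at top (569,355) has a thin stem, the one at (624,349) is the small plug, and the orange ones at (442,311) and (507,429) are look-alikes. The crop shows a 30 mm wide head on a flange at the expected height, so that is the plug. The open coupling is at top (257,377), and its bore is visible.

arm_command(moves="0 0 -41 43 7 0 0; 0 0 -82 87 14 0 0; 0 0 -123 130 21 0 0; 0 0 -165 174 28 0 0; 0 0 -206 217 35 0 0; 0 0 -247 260 42 0 0; 0 0 -288 304 49 0 0; 0 0 -330 347 56 0 0; 0 0 -371 391 63 0 0; 0 0 -412 434 70.4 0 0")

```text
time_s: 1.35
ee_pos: [0.4388, -0.0647, 0.2482]
orientation: [0.499, 0.501, 0.499, -0.501]
wrist_force: [2.3, 0.7, -0.3]
finger_gap: 0.0854
```

```bash
cat > d.py <<'E'
from h import *
import sys
s=telemetry.read_state();q=s["orientation"];M=R.from_quat([q[1],q[2],q[3],q[0]]).as_matrix()
t=np.array([float(a) for a in sys.argv[1:4]])
print("t",s["time_s"],"pos",s["ee_pos"].round(4),"F",s["wrist_force"].round(2),"gap",round(s["finger_gap"],4))
print(M.round(4)); print("shift mm",(M.T@(t-s["ee_pos"])*1000).round(1))
E
python3 d.py .5155 -.2135 .15
```

```text
t 1.35 pos [ 0.4388 -0.0647  0.2482] F [ 2.29  0.69 -0.31] gap 0.0854
[[ 1.0e-04  1.0e+00 -4.3e-03]
 [ 1.0e-04 -4.3e-03 -1.0e+00]
 [-1.0e+00  1.0e-04 -1.0e-04]]
shift mm [ 98.2  77.3 148.5]
```

arm_command(moves="0 0 20 40 0 0 0; 0 15 40 80 0 0 0; 0 40 60 115 0 0 0; 0 70 75 140 0 0 0; 0 98 77 148 0 0 0; 0 98 77 148 0 0 0; 0 98 77 148 0 0 0")

```text
time_s: 2.22
ee_pos: [0.5156, -0.2103, 0.1514]
orientation: [0.5, 0.5, 0.5, -0.5]
wrist_force: [0.3, -0.5, 0.5]
finger_gap: 0.0852
```

```bash
python3 d.py .5155 -.2135 .15; python3 - <<'E'
from h import *
c=cam("scene");t=cam("top")
a=lambda c,u,v,w,h,k:cv2.resize(c["pixels"][v:v+h,u:u+w,::-1],None,fx=k,fy=k,interpolation=cv2.INTER_CUBIC)
cv2.imwrite("pics/pre.png",np.hstack([a(c,110,120,130,150,3),a(t,280,170,130,150,3)]))
E
```

```text
t 2.225 pos [ 0.5156 -0.2103  0.1514] F [ 0.26 -0.55  0.53] gap 0.0852
[[ 6.e-04  1.e+00  5.e-04]
 [-2.e-04  5.e-04 -1.e+00]
 [-1.e+00  6.e-04  2.e-04]]
shift mm [ 1.4 -0.1  3.2]
```

View pics/pre.png

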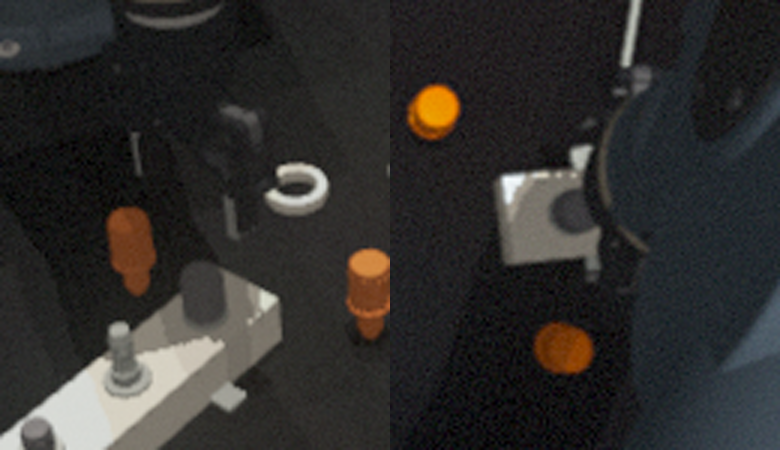

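The open fingers straddle the plug, at crop (135,150) and (232,215), and the neighbours are clear. I'm going down.

arm_command(moves="0 20 0 3 0 0 0; 0 40 0 3 0 0 0; 0 60 0 3 0 0 0; 0 75 0 3 0 0 0; 0 83 0 3 0 0 0; 0 83 0 3 0 0 0; 0 83 0 3 0 0 0")

```text
time_s: 3.2
ee_pos: [0.5158, -0.2137, 0.068]
orientation: [0.5, 0.5, 0.5, -0.5]
wrist_force: [-0.9, 0.8, 0.3]
finger_gap: 0.0855
```

```bash
python3 d.py .5155 -.2135 .067; python3 - <<'E'
from h import *
c=cam("scene")
a=lambda c,u,v,w,h,k:cv2.resize(c["pixels"][v:v+h,u:u+w,::-1],None,fx=k,fy=k,interpolation=cv2.INTER_CUBIC)
cv2.imwrite("pics/pre2.png",a(c,130,160,100,90,6))
E
```

```text
t 3.2 pos [ 0.5158 -0.2137  0.068 ] F [-0.89  0.81  0.28] gap 0.0855
[[ 9.e-04  1.e+00  3.e-04]
 [-3.e-04  3.e-04 -1.e+00]
 [-1.e+00  9.e-04  3.e-04]]
shift mm [ 1.  -0.3 -0.2]
```

View pics/pre2.png

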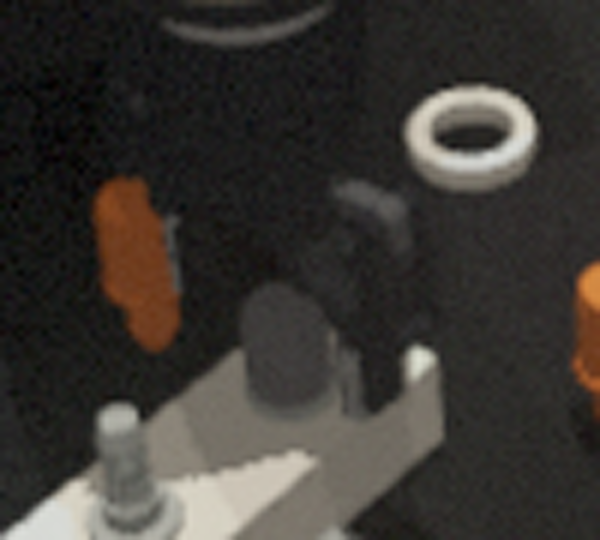

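The head stands between the pads, at crop (290,350). Now closing.

arm_command(moves="255 0 0 0 0 0 0; 255 0 0 0 0 0 0; 255 0 0 0 0 0 0; 255 0 0 0 0 0 0; 255 0 0 0 0 0 0; 255 0 0 0 0 0 0; 255 0 0 0 0 0 0; 255 0 0 0 0 0 0")

```text
time_s: 4.25
ee_pos: [0.5155, -0.2136, 0.0676]
orientation: [0.5, 0.5, 0.5, -0.5]
wrist_force: [-1.7, 0.3, 4.7]
finger_gap: 0.0285
```

```bash
python3 d.py .5155 -.2135 .067
```

```text
t 4.25 pos [ 0.5155 -0.2136  0.0676] F [-1.66  0.32  4.67] gap 0.0285
[[ 2.e-04  1.e+00  2.e-04]
 [-1.e-04  2.e-04 -1.e+00]
 [-1.e+00  2.e-04  1.e-04]]
shift mm [ 0.6  0.  -0.1]
```

arm_command(moves="255 -3 0 0 0 0 0; 255 -10 0 0 0 0 0; 255 -20 0 0 0 0 0; 255 -35 0 0 0 0 0; 255 -55 0 0 0 0 0; 255 -75 0 0 0 0 0; 255 -100 0 0 0 0 0; 255 -130 0 0 0 0 0; 255 -145 0 0 0 0 0; 255 -145 0 0 0 0 0")

```text
time_s: 5.5
ee_pos: [0.5159, -0.2138, 0.2132]
orientation: [0.501, 0.5, 0.499, -0.5]
wrist_force: [0.1, -0.3, -2.3]
finger_gap: 0.029
```

```bash
python3 d.py .484 .1395 .213; python3 - <<'E'
from h import *
c=cam("scene")
a=lambda c,u,v,w,h,k:cv2.resize(c["pixels"][v:v+h,u:u+w,::-1],None,fx=k,fy=k,interpolation=cv2.INTER_CUBIC)
cv2.imwrite("pics/lift.png",a(c,110,100,130,130,5)[:600])
E
```

```text
t 5.5 pos [ 0.5159 -0.2138  0.2132] F [ 0.13 -0.32 -2.28] gap 0.029
[[ 1.7e-03  1.0e+00  3.0e-04]
 [-7.0e-04  3.0e-04 -1.0e+00]
 [-1.0e+00  1.7e-03  7.0e-04]]
shift mm [-1.000e-01 -3.180e+01 -3.533e+02]
```

View pics/lift.png

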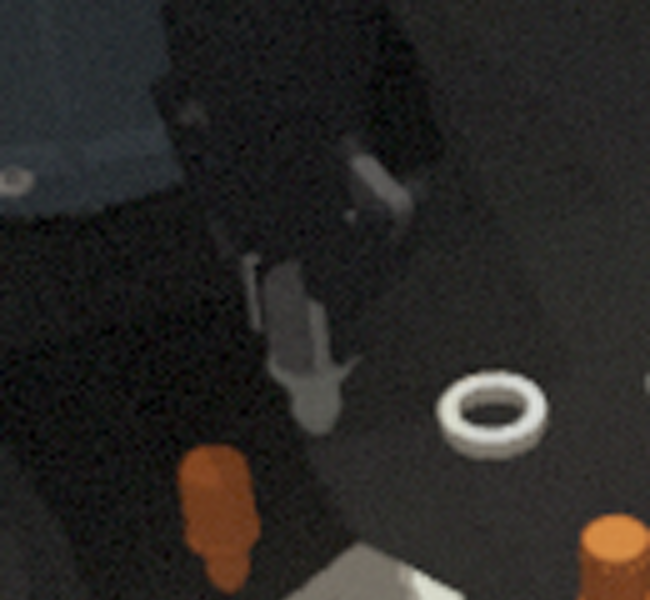

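```bash
python3 - <<'E'
from h import *
import pickle
S=pickle.load(open("scene0.pkl","rb"))
for z in(.1556,.1876,.2296): print(z,(proj(S,[.5157,-.2137,z])-[110,100])*5+2)
for dx in (-.017,.017): print((proj(S,[.5157+dx,-.2137,.1896])-[110,100])*5+2)
E
```

```text
0.1556 [319.38574392 425.46684839]
0.1876 [312.07633742 363.49851055]
0.2296 [301.9950373  278.03036586]
[283.85717798 341.40008129]
[339.84690623 377.99234219]
```

arm_command(moves="255 0 -1 -15 0 0 0; 255 0 -5 -60 0 0 0; 255 0 -10 -110 0 0 0; 255 0 -15 -160 0 0 0; 255 0 -19 -210 0 0 0; 255 0 -23 -260 0 0 0; 255 0 -27 -300 0 0 0; 255 0 -30 -335 0 0 0; 255 0 -32 -353 0 0 0; 255 0 -32 -353 0 0 0")

```text
time_s: 6.8
ee_pos: [0.4827, 0.1403, 0.2118]
orientation: [0.5, 0.499, 0.501, -0.5]
wrist_force: [-0.5, -0.1, -1.5]
finger_gap: 0.0287
```

arm_command(moves="255 10 0 0 0 0 0; 255 30 0 0 0 0 0; 255 45 0 0 0 0 0; 255 50 0 0 0 0 0; 255 50 0 0 0 0 0; 255 50 0 0 0 0 0")

```text
time_s: 7.55
ee_pos: [0.4837, 0.1395, 0.1629]
orientation: [0.5, 0.5, 0.5, -0.5]
wrist_force: [0.2, 0.8, -1.8]
finger_gap: 0.0288
```

```bash
python3 d.py .4842 .1395 .163; python3 - <<'E'
from h import *
import pickle
c=cam("scene");t=cam("top");pickle.dump((c,t),open("p1.pkl","wb"))
s=telemetry.read_state();p=s["ee_pos"]
a=lambda c,u,v,w,h,k:cv2.resize(c["pixels"][v:v+h,u:u+w,::-1],None,fx=k,fy=k,interpolation=cv2.INTER_CUBIC)
im=np.clip(a(c,240,70,80,95,6).astype(float)*1.8,0,255);print(im.shape)
cv2.imwrite("pics/port1.png",im)
cv2.imwrite("pics/port1t.png",a(t,120,200,100,90,6))
nose=p-[0,0,.0576]
for q in(nose,nose+[0,0,.032],nose+[0,0,.074],[*p[:2],.092]): print((proj(c,q)-[240,70])*6+2.5)
E
```

```text
t 7.55 pos [0.4837 0.1395 0.1629] F [ 0.17  0.77 -1.77] gap 0.0288
[[ 8.e-04  1.e+00  1.e-04]
 [ 2.e-04  1.e-04 -1.e+00]
 [-1.e+00  8.e-04 -2.e-04]]
shift mm [-0.1  0.5 -0. ]
(570, 480, 3)
[206.40465627 363.50400862]
[209.67860202 298.76016205]
[214.14848767 210.36603083]
[205.08461207 389.60851539][ WARN:0@3.940] global loadsave.cpp:1063 imwrite_ Unsupported depth image for selected encoder is fallbacked to CV_8U.
```

View pics/port1.png

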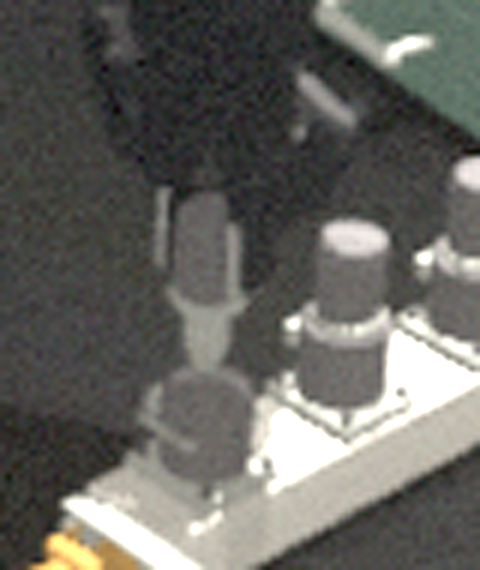

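View pics/port1t.png

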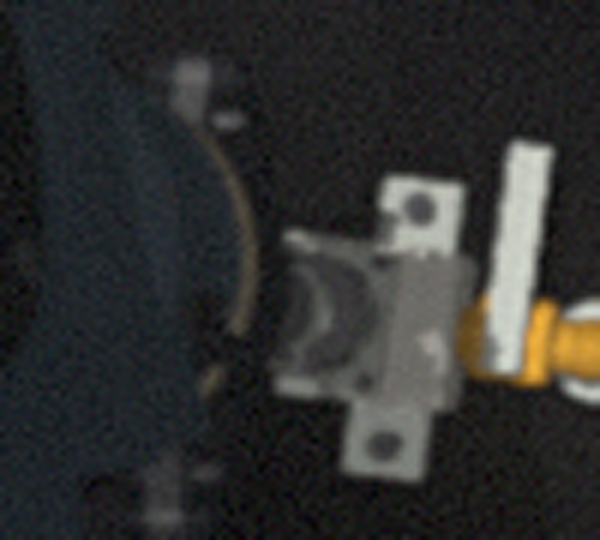

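Plug nose at crop (207,363), directly over the rim centre at (208,390), and upright as predicted. I'll enter gently and steer by the side forces.

arm_command(moves="255 5 0.4 0 0 0 0; 255 10 0.4 0 0 0 0; 255 15 0.4 0 0 0 0; 255 18 0.4 0 0 0 0; 255 20 0.4 0 0 0 0; 255 20 0.4 0 0 0 0; 255 20 0.4 0 0 0 0")

```text
time_s: 8.52
ee_pos: [0.4838, 0.1395, 0.1424]
orientation: [0.5, 0.5, 0.5, -0.5]
wrist_force: [0.2, 0.0, -0.5]
finger_gap: 0.0281
```

arm_command(moves="255 2 0 0 0 0 0; 255 4 0 0 0 0 0; 255 6 0 0 0 0 0; 255 6 0 0 0 0 0; 255 6 0 0 0 0 0")

```text
time_s: 9.15
ee_pos: [0.4839, 0.1396, 0.1363]
orientation: [0.5, 0.5, 0.5, -0.5]
wrist_force: [3.5, 3.4, -3.6]
finger_gap: 0.0283
```

```bash
python3 d.py .4842 .1395 .1176; python3 - <<'E'
from h import *
c=cam("scene")
a=lambda c,u,v,w,h,k:cv2.resize(c["pixels"][v:v+h,u:u+w,::-1],None,fx=k,fy=k,interpolation=cv2.INTER_CUBIC)
cv2.imwrite("pics/in1.png",np.clip(a(c,240,85,80,80,7).astype(float)*1.8,0,255).astype(np.uint8))
E
```

```text
t 9.15 pos [0.4839 0.1396 0.1363] F [ 3.47  3.39 -3.57] gap 0.0283
[[ 2.e-04  1.e+00  3.e-04]
 [ 2.e-04  3.e-04 -1.e+00]
 [-1.e+00  2.e-04 -2.e-04]]
shift mm [18.7  0.3  0.1]
```

View pics/in1.png

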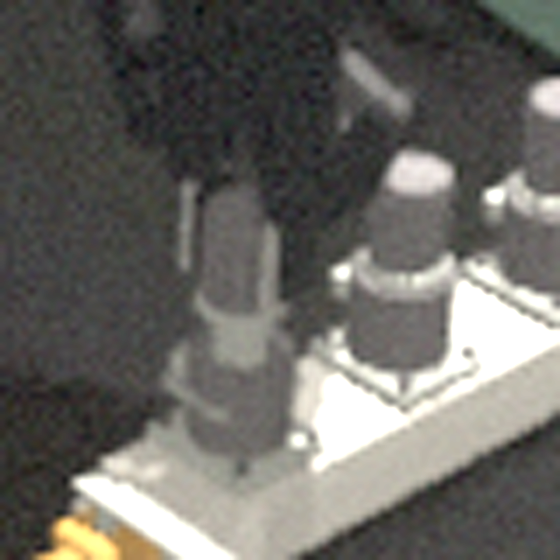

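The shank is in the bore, and side forces of +3.5 N push toward +x and +y. Nudging that way.

arm_command(moves="255 0 0.3 -0.3 0 0 0; 255 0 0.6 -0.6 0 0 0; 255 0 0.6 -0.6 0 0 0; 255 0 0.6 -0.6 0 0 0")

```text
time_s: 9.7
ee_pos: [0.4842, 0.1399, 0.1363]
orientation: [-0.5, -0.5, -0.5, 0.5]
wrist_force: [-0.0, 0.4, -1.3]
finger_gap: 0.0287
```

arm_command(moves="255 1 0.1 -0.2 0 0 0; 255 2 0.2 -0.3 0 0 0; 255 3 0.2 -0.3 0 0 0; 255 4 0.2 -0.3 0 0 0; 255 5 0.2 -0.3 0 0 0; 255 6 0.2 -0.3 0 0 0; 255 6 0.2 -0.3 0 0 0; 255 6 0.2 -0.3 0 0 0")

```text
time_s: 10.7
ee_pos: [0.4844, 0.1404, 0.1303]
orientation: [0.5, 0.5, 0.5, -0.5]
wrist_force: [-2.0, 0.6, 0.6]
finger_gap: 0.0285
```

arm_command(moves="255 1 0 0 0 0 0; 255 2 0 0 0 0 0; 255 3 0 0 0 0 0; 255 4 0 0 0 0 0; 255 5 0 0 0 0 0; 255 6 0 0 0 0 0; 255 7 0 0 0 0 0; 255 7 0 0 0 0 0; 255 7 0 0 0 0 0")

```text
time_s: 11.82
ee_pos: [0.4843, 0.1403, 0.1231]
orientation: [0.5, 0.5, 0.5, -0.5]
wrist_force: [-4.2, 0.8, -1.8]
finger_gap: 0.0283
```

arm_command(moves="255 1 0 0 0 0 0; 255 2 0 0 0 0 0; 255 3 0 0 0 0 0; 255 3.5 0 0 0 0 0; 255 4 0 0 0 0 0; 255 4 0 0 0 0 0; 255 4 0 0 0 0 0")

```text
time_s: 12.7
ee_pos: [0.4848, 0.1402, 0.1191]
orientation: [0.5, 0.5, 0.5, -0.5]
wrist_force: [1.0, -0.4, -9.3]
finger_gap: 0.0285
```

arm_command(moves="255 0.3 0 0 0 0 0; 255 0.6 0 0 0 0 0; 255 0.6 0 0 0 0 0")

```text
time_s: 13.08
ee_pos: [0.4847, 0.1404, 0.1189]
orientation: [0.5, 0.5, 0.5, -0.5]
wrist_force: [0.8, 0.3, -3.2]
finger_gap: 0.0287
```

arm_command(moves="255 0.3 0 0 0 0 0; 255 0.5 0 0 0 0 0; 255 0.5 0 0 0 0 0")

```text
time_s: 13.45
ee_pos: [0.4845, 0.1404, 0.1183]
orientation: [0.5, 0.5, 0.5, -0.5]
wrist_force: [0.9, 0.2, -1.2]
finger_gap: 0.0285
```

arm_command(moves="255 0.3 0 0 0 0 0; 255 0.5 0 0 0 0 0; 255 0.5 0 0 0 0 0")

```text
time_s: 13.82
ee_pos: [0.4845, 0.1403, 0.1177]
orientation: [0.5, 0.5, 0.5, -0.5]
wrist_force: [0.0, 0.3, -0.8]
finger_gap: 0.0286
```

arm_command(moves="255 0.3 0 0 0 0 0; 255 0.5 0 0 0 0 0; 255 0.5 0 0 0 0 0")

```text
time_s: 14.2
ee_pos: [0.4846, 0.1404, 0.1176]
orientation: [0.5, 0.5, 0.5, -0.5]
wrist_force: [-3.1, -0.7, 6.5]
finger_gap: 0.0285
```

```bash
python3 - <<'E'
from h import *
c=cam("scene")
a=lambda c,u,v,w,h,k:cv2.resize(c["pixels"][v:v+h,u:u+w,::-1],None,fx=k,fy=k,interpolation=cv2.INTER_CUBIC)
cv2.imwrite("pics/home.png",np.clip(a(c,250,90,70,70,8).astype(float)*1.8,0,255).astype(np.uint8))
s=telemetry.read_state();print(s["time_s"],s["ee_pos"],s["wrist_force"])
E
```

```text
14.25 [0.48455678 0.14034879 0.11760818] [-2.86626094 -1.00296837  6.4778568 ]
```

View pics/home.png

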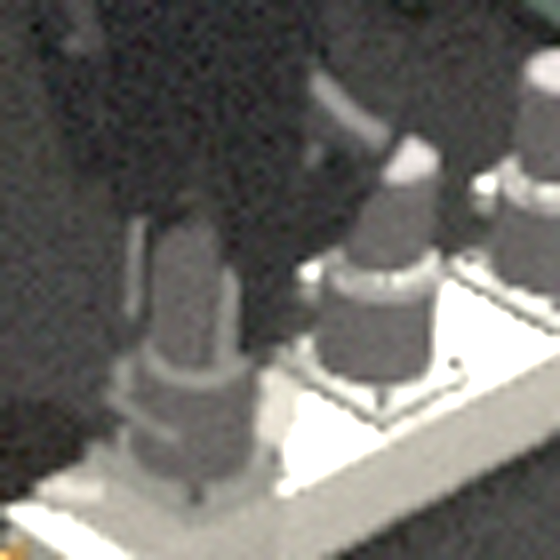

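The flange lies on the rim, at crop (190,370), and matches its plugged neighbours. Relaxing to zero load, then pulling in small steps. The baseline Fz with the plug hanging free was about −1.4 N, so the target reading is about −13.

arm_command(moves="255 -0.3 0 0 0 0 0; 255 -0.6 0 0 0 0 0; 255 -0.6 0 0 0 0 0; 255 -0.6 0 0 0 0 0")

```text
time_s: 14.75
ee_pos: [0.4845, 0.1403, 0.1177]
orientation: [0.5, 0.5, 0.5, -0.5]
wrist_force: [-0.6, -0.4, -1.3]
finger_gap: 0.0287
```

arm_command(moves="255 -0.2 0 0 0 0 0; 255 -0.4 0 0 0 0 0; 255 -0.4 0 0 0 0 0; 255 -0.4 0 0 0 0 0")

```text
time_s: 15.25
ee_pos: [0.4845, 0.1404, 0.1182]
orientation: [0.5, 0.5, 0.5, -0.5]
wrist_force: [0.2, 0.3, -2.4]
finger_gap: 0.0285
```

arm_command(moves="255 -0.2 0 0 0 0 0; 255 -0.3 0 0 0 0 0; 255 -0.3 0 0 0 0 0")

```text
time_s: 15.62
ee_pos: [0.4845, 0.1403, 0.1185]
orientation: [0.5, 0.5, 0.5, -0.5]
wrist_force: [-0.7, -0.3, -0.9]
finger_gap: 0.0283
```

arm_command(moves="255 -0.1 0 0 0 0 0; 255 -0.2 0 0 0 0 0; 255 -0.2 0 0 0 0 0")

```text
time_s: 16.0
ee_pos: [0.4845, 0.1403, 0.1187]
orientation: [0.5, 0.5, 0.5, -0.5]
wrist_force: [0.2, -0.3, -1.1]
finger_gap: 0.0286
```

arm_command(moves="255 -0.1 0 0 0 0 0; 255 -0.2 0 0 0 0 0; 255 -0.2 0 0 0 0 0")

```text
time_s: 16.38
ee_pos: [0.4845, 0.1403, 0.1189]
orientation: [0.5, 0.5, 0.5, -0.5]
wrist_force: [0.9, -0.3, -2.5]
finger_gap: 0.0282
```

arm_command(moves="255 -0.1 0 0 0 0 0; 255 -0.2 0 0 0 0 0; 255 -0.2 0 0 0 0 0")

```text
time_s: 16.75
ee_pos: [0.4845, 0.1403, 0.119]
orientation: [0.5, 0.5, 0.5, -0.5]
wrist_force: [1.3, 0.1, -5.5]
finger_gap: 0.0287
```

arm_command(moves="255 -0.1 0 0 0 0 0; 255 -0.2 0 0 0 0 0; 255 -0.3 0 0 0 0 0; 255 -0.3 0 0 0 0 0")

```text
time_s: 17.25
ee_pos: [0.4844, 0.1403, 0.1192]
orientation: [0.5, 0.5, 0.5, -0.5]
wrist_force: [2.2, 0.8, -10.7]
finger_gap: 0.0285
```

arm_command(moves="255 -0.1 0 0 0 0 0; 255 -0.15 0 0 0 0 0; 255 -0.15 0 0 0 0 0")

```text
time_s: 17.62
ee_pos: [0.4844, 0.1403, 0.1194]
orientation: [0.5, 0.5, 0.5, -0.5]
wrist_force: [1.7, -0.1, -15.5]
finger_gap: 0.0286
```

arm_command(moves="255 0.05 0 0 0 0 0; 255 0.05 0 0 0 0 0; 255 0.05 0 0 0 0 0; 255 0.05 0 0 0 0 0")

```text
time_s: 18.12
ee_pos: [0.4844, 0.1403, 0.1194]
orientation: [0.5, 0.5, 0.5, -0.5]
wrist_force: [1.9, 1.0, -17.6]
finger_gap: 0.0287
```

arm_command(moves="255 0 0 0 0 0 0; 255 0 0 0 0 0 0; 255 0 0 0 0 0 0; 255 0 0 0 0 0 0; 255 0 0 0 0 0 0; 255 0 0 0 0 0 0; 255 0 0 0 0 0 0; 255 0 0 0 0 0 0; 255 0 0 0 0 0 0")

```text
time_s: 19.25
ee_pos: [0.4845, 0.1403, 0.1195]
orientation: [0.5, 0.5, 0.5, -0.5]
wrist_force: [0.6, -0.4, -19.6]
finger_gap: 0.0285
```

arm_command(moves="255 0 0 0 0 0 0; 255 0 0 0 0 0 0; 255 0 0 0 0 0 0; 255 0 0 0 0 0 0; 255 0 0 0 0 0 0; 255 0 0 0 0 0 0; 255 0 0 0 0 0 0")

```text
time_s: 20.12
ee_pos: [0.4845, 0.1403, 0.1195]
orientation: [0.5, 0.5, 0.5, -0.5]
wrist_force: [-0.7, 0.2, -18.9]
finger_gap: 0.0283
```

The pull crept up to about 17.5 N net, which is too near the 18 N limit. I'll ease to about 12 and hold there again.

arm_command(moves="255 0.1 0 0 0 0 0; 255 0.2 0 0 0 0 0; 255 0.2 0 0 0 0 0; 255 0.2 0 0 0 0 0; 255 0.2 0 0 0 0 0")

```text
time_s: 20.75
ee_pos: [0.4846, 0.1403, 0.1194]
orientation: [0.5, 0.5, 0.5, -0.5]
wrist_force: [0.0, -0.2, -16.2]
finger_gap: 0.0286
```

arm_command(moves="255 0.05 0 0 0 0 0; 255 0.05 0 0 0 0 0; 255 0.05 0 0 0 0 0; 255 0.05 0 0 0 0 0")

```text
time_s: 21.25
ee_pos: [0.4846, 0.1404, 0.1193]
orientation: [0.5, 0.5, 0.5, -0.5]
wrist_force: [-2.1, -0.8, -14.2]
finger_gap: 0.0285
```

arm_command(moves="255 0 0 0 0 0 0; 255 0 0 0 0 0 0; 255 0 0 0 0 0 0; 255 0 0 0 0 0 0")

```text
time_s: 21.75
ee_pos: [0.4846, 0.1404, 0.1193]
orientation: [0.5, 0.5, 0.5, -0.5]
wrist_force: [0.1, -0.7, -14.8]
finger_gap: 0.0283
```

arm_command(moves="255 0 0 0 0 0 0; 255 0 0 0 0 0 0; 255 0 0 0 0 0 0; 255 0 0 0 0 0 0; 255 0 0 0 0 0 0; 255 0 0 0 0 0 0; 255 0 0 0 0 0 0; 255 0 0 0 0 0 0; 255 0 0 0 0 0 0")

```text
time_s: 22.88
ee_pos: [0.4845, 0.1404, 0.1193]
orientation: [0.5, 0.5, 0.5, -0.5]
wrist_force: [-0.9, -0.8, -13.6]
finger_gap: 0.0283
```

arm_command(moves="255 0 0 0 0 0 0; 255 0 0 0 0 0 0; 255 0 0 0 0 0 0; 255 0 0 0 0 0 0; 255 0 0 0 0 0 0; 255 0 0 0 0 0 0; 255 0 0 0 0 0 0; 255 0 0 0 0 0 0")

```text
time_s: 23.88
ee_pos: [0.4845, 0.1403, 0.1192]
orientation: [0.5, 0.5, 0.5, -0.5]
wrist_force: [-0.3, 0.2, -13.5]
finger_gap: 0.0285
```

The pull held steady at about 12 N net for more than 2 s. Now setting the plug back down home.

arm_command(moves="255 0.3 0 0 0 0 0; 255 0.6 0 0 0 0 0; 255 0.9 0 0 0 0 0; 255 1.2 0 0 0 0 0; 255 1.5 0 0 0 0 0; 255 1.5 0 0 0 0 0; 255 1.5 0 0 0 0 0")

```text
time_s: 24.75
ee_pos: [0.4846, 0.1404, 0.1178]
orientation: [0.5, 0.5, 0.5, -0.5]
wrist_force: [-0.4, -0.4, -1.0]
finger_gap: 0.0284
```

arm_command(moves="200 0.1 0 0 0 0 0; 150 0.1 0 0 0 0 0; 100 0.1 0 0 0 0 0; 60 0.1 0 0 0 0 0; 40 0 0 0 0 0 0; 40 0 0 0 0 0 0; 40 0 0 0 0 0 0; 40 0 0 0 0 0 0")

```text
time_s: 25.75
ee_pos: [0.4845, 0.1403, 0.1178]
orientation: [0.5, 0.5, 0.5, -0.5]
wrist_force: [0.7, 0.3, 0.2]
finger_gap: 0.0722
```

arm_command(moves="40 -5 0 0 0 0 0; 40 -15 0 0 0 0 0; 40 -30 0 0 0 0 0; 40 -50 0 0 0 0 0; 40 -75 0 0 0 0 0; 40 -105 0 0 0 0 0; 40 -130 0 0 0 0 0; 40 -145 0 0 0 0 0; 40 -150 0 0 0 0 0; 40 -150 0 0 0 0 0")

```text
time_s: 27.0
ee_pos: [0.4845, 0.1403, 0.2675]
orientation: [0.5, 0.5, 0.5, -0.5]
wrist_force: [0.1, -0.4, -0.1]
finger_gap: 0.072
```

```bash
python3 - <<'E'
from h import *
import pickle
c=cam("scene");t=cam("top")
a=lambda c,u,v,w,h,k:cv2.resize(c["pixels"][v:v+h,u:u+w,::-1],None,fx=k,fy=k,interpolation=cv2.INTER_CUBIC)
x=a(c,250,85,80,80,5);y=a(t,40,200,80,80,5)
cv2.imwrite("pics/end.png",np.clip(x.astype(float)*1.6,0,255).astype(np.uint8))
cv2.imwrite("pics/endfull.png",c["pixels"][:,:,::-1])
for z in(.092,.134): print((proj(c,[.4846,.1404,z])-[250,85])*5+2)
print(telemetry.read_state()["wrist_force"])
E
```

```text
[123.3914082  249.62362259]
[126.99887417 179.41773084]
[-0.15331006 -0.55996361  0.92310577]
```

View pics/end.png

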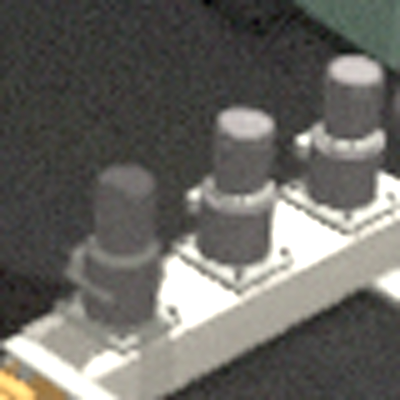

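View pics/endfull.png

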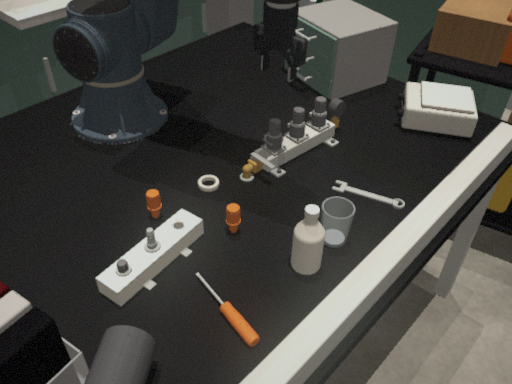

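The plug stands upright in the coupling with its head top at crop (126,180), where I predicted (127,179), and looks the same as its neighbours. Everything else is in place and the gripper is clear.

```bash
python3 -c "
from h import *
print(bot.hand_in())"
```

```text
the job is handed in; nothing more can be done
None
```

The blanking plug is in the open coupling, latched and fully home, and I handed the job in at about 27 s. No verdict was reported.

- **Insertion:** I took the fat-headed grey plug from the rack and lowered it into the coupling, correcting its position from the side forces. The flange met the rim at about 8 N, at the height I had predicted.
- **Pull test:** The plug took load after about 1.2 mm of lift, so the latch was engaged. My first hold crept up to about 17–18 N net, against the 18 N limit. I eased off and then held about 12–13 N net for roughly 2.6 s. These are wrist readings less the plug's weight; I had no direct reading of the force on the latch.
- **Release:** I set the plug back down on the rim with no load on it, opened the gripper and backed off 150 mm.
- **Last checks:** In the last scene picture the plug stands upright with its head within a pixel of where it should be. The rack fittings and everything on the bench look unmoved, and the wrist force reads about zero. I did not view a final top-camera picture, and the latch tooth itself cannot be seen.

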